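# Set out the inks round the timer and the blanks for a print run

### The job

Set the bench out for a print run: stand the orange-lidded jar upright on the middle of the taped stack of white blanks to weigh it down, and the small blue-lidded pot upright on the middle of the orange lid. Stand the white-lidded pot on the bench directly to the left of the timer and the small black-capped vial directly in front of the timer's display, each in line with the timer's middle and with a gap of about 3 cm to it. Left means the robot's left as it looks at the display, front is the display side; turn with the timer if it stands askew, let nothing topple, and leave the big black-lidded jar and the flat white dish where they are.

Things in the scene. Friction and masses are not known exactly. Their poses are not given: they have to be found in the camera images.
- orange_jar: Round white screw-top ink jar with an orange lid: 52 mm high, body 54 mm in diameter up to 41 mm, lid 57 mm. Starts upright on the bench. Origin at the centre of its underside, z up.
- blue_pot: Small round white screw-top pot with a blue lid: 46 mm high, body 40 mm in diameter up to 36 mm, lid 42 mm. Starts upright on the bench. Origin at the centre of its underside, z up.
- white_pot: Round white screw-top pot with a white lid: 58 mm high, body 48 mm in diameter up to 45 mm, lid 50 mm. Starts upright on the bench. Origin at the centre of its underside, z up.
- vial: Small round glass vial with tan contents and a black cap: 48 mm high, body 22 mm in diameter up to 37 mm, cap 19 mm. Starts upright on the bench. Origin at the centre of its underside, z up.
- blanks: Taped stack of white ceramic blanks lying flat, 55 mm (its x) by 80 mm (its y), top 11 mm above the bench; it does not shift. Origin at the centre of its underside, z up.
- timer: White bench timer standing on the bench, 42 mm deep (its x), 62 mm wide (its y), 54 mm high; it does not shift. Origin at the centre of its underside, z up; its x axis points out of its back, so the display faces its -x, towards the robot within about 15 degrees; its y axis points to the left as the robot sees it.
- black_jar: Bystander, not to be moved: the biggest ink jar, brown with a black lid, 62 mm high, 65 mm in diameter, loose. Origin at the centre of its underside.
- dish: Bystander, not to be moved: flat round white dish, 69 mm in diameter, 15 mm high, loose. Origin at the centre of its underside. (Beware: a fixed round pipette stand, 215 mm across and 356 mm high, stands between the robot and the work, its axis 0.28 m ahead of the robot base and 0.02 m to the right; other things standing about the work are lower than 120 mm.)
There are look-alikes about, which are no part of the job. Leave any pink look-alike of the vial alone.

How it is judged:
At the end, for the whole second after the job is handed in: Orange jar upright on the blanks within 12 mm of their middle; blue pot upright on its lid within 12 mm of centre; white pot left of the timer and vial in front of it, upright on the bench, gaps 15 to 45 mm, within 15 mm of the timer's midlines; all at rest (horizontal distance between orange_jar and blanks below 0.012 m and z of orange_jar in the frame of blanks between 0.008 and 0.015 m and horizontal distance between blue_pot and orange_jar below 0.012 m and z of blue_pot in the frame of orange_jar between 0.048 and 0.056 m and y of white_pot in the frame of timer between 0.072 and 0.102 m and x of white_pot in the frame of timer between -0.015 and 0.015 m and x of vial in the frame of timer between -0.077 and -0.047 m and y of vial in the frame of timer between -0.015 and 0.015 m and height (world z) of each of white_pot, vial below 0.006 m and angle between each of orange_jar, white_pot, blue_pot, vial's own z axis and vertical below 0.12 rad and linear speed of each of orange_jar, white_pot, blue_pot, vial below 0.02 m/s); the robot touches nothing.
It fails at once if one of the jars, pots or the vial is toppled (angle between any of orange_jar, white_pot, blue_pot, vial's own z axis and vertical above 0.8 rad).
It fails at once if the black-lidded jar or the dish is shifted by more than 20 mm (distance of any of black_jar, dish from where it was at the start of the episode above 0.02 m).
It also fails if it takes over 109 s, if anything falls off the work surface, if the arm or the gripper's body presses on something with over 40 N, if the wrist force passes 120 N, or if a joint passes its speed limit or range.

### The arm

A 6-joint arm with a two-finger parallel gripper is mounted at the origin on the work surface; the furniture and walls round the work are solid. World frame = base frame: x ahead of the robot, y to its left, z up, the work surface at z = 0. Lengths are in m, angles in rad, forces in N, time in s.
With the tool pointing down it reaches from about 0.35 to 0.725 m from the base axis. Payload 4.3 kg.
Tool frame: the origin (TCP) lies on the centre line of the jaws, within the pads' length; the fingertips stand 17 mm ahead of it and the grasp point (between the pads) lies 2 mm behind it; z points along the fingers, y is the direction in which the jaws open and shut (so a half turn about z gives the same grasp; the last joint's range is limited). The gripper opens to 85 mm and grips with 20 to 120 N. Pads are 22 mm wide; open, the fingers measure 114 mm over their backs; the gripper's body (76 mm by 85 mm) begins 54 mm behind the grasp point. The pads swing forward as they close: fully open they stand 13 mm farther back than shut.
Start: joints at [1.015, 0.377, 0.081, 1.274, 0, 1.46], TCP at [0.248, 0.519, 0.248] pointing down, gripper open.
Joint ranges: [-2.72, 2.72], [-0.84, 1.66], [-1.02, 1.22], [-1.77, 2.12], [-1.37, 1.28], [-3.14, 3.14]. Speed limits (rad/s): [2.57, 2.57, 3.14, 3.14, 3.14, 3.14].

### API

Orientations are given as [roll, pitch, yaw] about the fixed x, y, z axes, in that order (R = Rz(yaw) Ry(pitch) Rx(roll)).
In Python, from cell import arm, eyes, workorder gives the robot as it stands. The module is installed in compiled form; this text tells all that it offers.
- The arm moves only by the tool carry_out, never from a script. Its argument "motion" is a list of rows, each a list of 2 entries, a list of its own where there are three numbers: the shift along the tool's x, y, z in m, then the turn about the tool's z in degrees. In form: [[[x, y, z], turn], ...]. A call has 1 to 10 rows; each row is the pose to reach, as a shift and turn from the pose commanded when the call began, along the tool's axes at that moment; what a row does not reach only later rows make up. A row lasts 1/8 s, in which the tool goes at most 62.5 mm and 10.7 degrees, less where a joint would pass 70% of its speed; a pose out of reach is approached as far as the arm can. A call with a gripper value outside its range is refused whole. "hand" is the closure, from -1 (fully open) to 1 (shut), set as the call begins (left out, the last holds). The fingers move at their own pace and stop on an object; the grip force is fixed at half the most. Time passes only in rows, so rows that repeat a pose let the fingers close. It gives the time, the measured TCP pose, the force and the opening at its end, in the units of the state.
- arm.sense(): the state, without advancing time (a new reading comes with each control period).
- eyes.get_image(name): name is "scene" or "top"; returns the picture (400x640x3 uint8, blue, green, red); there is no depth.
- eyes.camera_params(name): a dict with "mtx" (3x3 intrinsics, pixels), "R" (3x3) and "t" (3): a world point X has camera coordinates R X + t. Camera axes: x right, y down, z forward; pixel columns grow to the right and rows downward; lengths in m; the calibration is good to about 2 mm. A picture is of the moment at which its call begins. camera_params takes no time and is no camera call.
- workorder.close_job(): hands the job in, once; it reports no verdict.
The state is a dict: "time_s": time; "joint_positions": joint angles; "joint_velocities": joint speeds; "joint_efforts": joint torques, N m; "ee_pos": TCP position; "tcp_rot": TCP orientation; "force": force on the tool from outside, world axes, zero at the start; "ft_torque": the same for the moment, N m; "finger_gap": finger opening in m.
Only numpy, scipy, OpenCV 4.12 (cv2) and the standard library are available. Lean on these libraries where they do the work, as an engineer would, in place of code of your own. Each camera call takes 0.05 s, during which the arm holds its last target.

## Working session

There is one attempt and no reset: what is moved stays moved. The work goes in short steps, Python scripts to look and compute and a tool call to move; the robot and the scene stay as the last step left them, time stands still between calls to the robot, and variables do not carry over. Pictures are saved under pics/ and viewed, and the job is handed in when it is done.

Besides the shell and the picture viewer there is one more tool, called after "Request:" as name(argument=value, ...) on one line, values as JSON. carry_out: Moves the arm, as the interface text tells. Its arguments: {"type":"object","properties":{"motion":{"type":"array","items":{"type":"array"}},"hand":{"type":"number"}},"required":["motion"]}

```bash
mkdir -p pics; python3 - <<'E'
from cell import arm, eyes
import cv2
s=arm.sense(); print(s)
for n in("scene","top"):
    im=eyes.get_image(n); cv2.imwrite(f"pics/{n}0.png",im)
    p=eyes.camera_params(n); print(n,p, -p["R"].T@p["t"])
E
```

```text
{'time_s': 0.0, 'joint_positions': array([ 1.01469929e+00,  3.78110385e-01,  7.96422814e-02,  1.27440978e+00,
       -1.67979935e-05,  1.46048475e+00]), 'joint_velocities': array([ 1.27833369e-03, -1.42802289e-03,  7.84426974e-04,  5.26778718e-05,
        3.13327537e-04,  2.92179991e-04]), 'joint_efforts': array([ 2.87675266e-04, -4.63605595e+01,  2.69873786e+01,  2.06553738e-02,
        2.39777164e-04,  6.04238579e-06]), 'ee_pos': array([0.24759673, 0.51827459, 0.24734018]), 'tcp_rot': array([-3.13952190e+00, -2.12458147e-04,  2.69580700e+00]), 'force': array([-0.27701732, -0.76595315,  0.21021888]), 'ft_torque': array([-0.05537511,  0.03267698,  0.04117494]), 'finger_gap': 0.08518058869224547}
scene {'mtx': array([[454.74925475,   0.        , 314.92375256],
       [  0.        , 454.74925475, 198.9765665 ],
       [  0.        ,   0.        ,   1.        ]]), 'R': array([[-0.66616557, -0.74570434,  0.01218489],
       [-0.39427662,  0.33825984, -0.85447424],
       [ 0.63306349, -0.57402553, -0.51935085]]), 't': array([0.37370145, 0.13862498, 0.98395055])} [-0.31929954  0.79659226  0.62491352]
top {'mtx': array([[392.00819816,   0.        , 323.00506117],
       [  0.        , 392.00819816, 203.89818029],
       [  0.        ,   0.        ,   1.        ]]), 'R': array([[-0.01510903, -0.99987527,  0.00460125],
       [-0.97691278,  0.01378096, -0.21319357],
       [ 0.21310357, -0.00771617, -0.97699915]]), 't': array([0.15177792, 0.39016565, 1.0149915 ])} [0.16715272 0.15421397 1.07412827]
```

View pics/scene0.png

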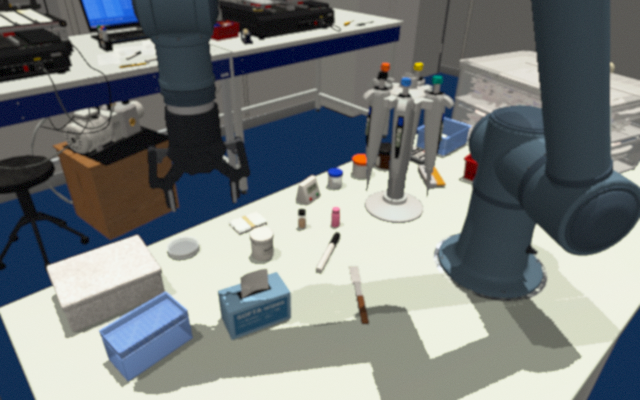

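View pics/top0.png

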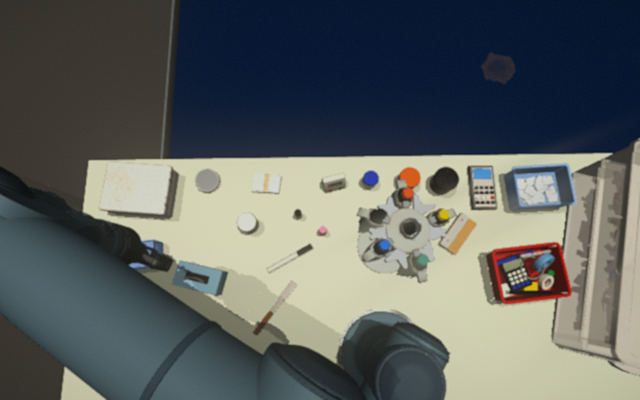

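The top view shows, at (px): dish (207,181), blanks (266,183), timer (333,183), blue lid (371,179), orange lid (410,177), black jar (444,181), white pot (247,223), dark vial (297,214) and a pink look-alike (322,231). The stand is around (410,228). I'll enlarge this for measuring.

```bash
python3 - <<'E'
import cv2
t=cv2.imread("pics/top0.png"); 
cv2.imwrite("pics/c1.png",cv2.resize(t[155:245,190:350],None,fx=5,fy=5,interpolation=cv2.INTER_CUBIC))
cv2.imwrite("pics/c2.png",cv2.resize(t[155:285,340:480],None,fx=4.5,fy=4.5,interpolation=cv2.INTER_CUBIC))
s=cv2.imread("pics/scene0.png")
cv2.imwrite("pics/c3.png",cv2.resize(s[140:270,220:410],None,fx=4.2,fy=4.2,interpolation=cv2.INTER_CUBIC))
E
```

```text
(no output)
```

View pics/c1.png

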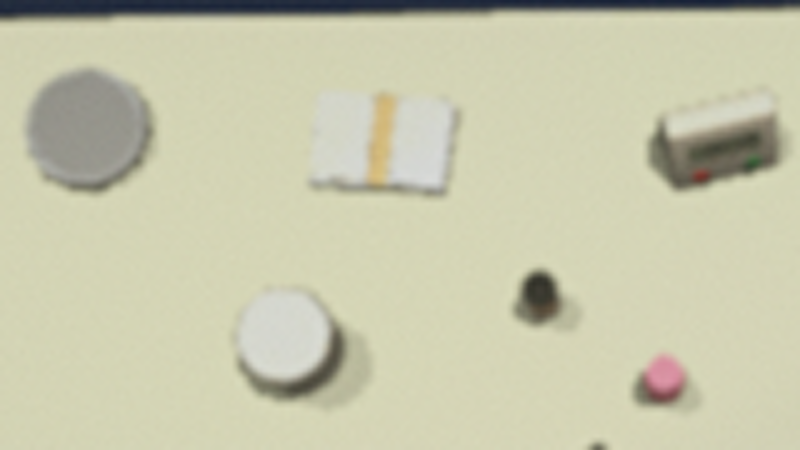

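View pics/c2.png

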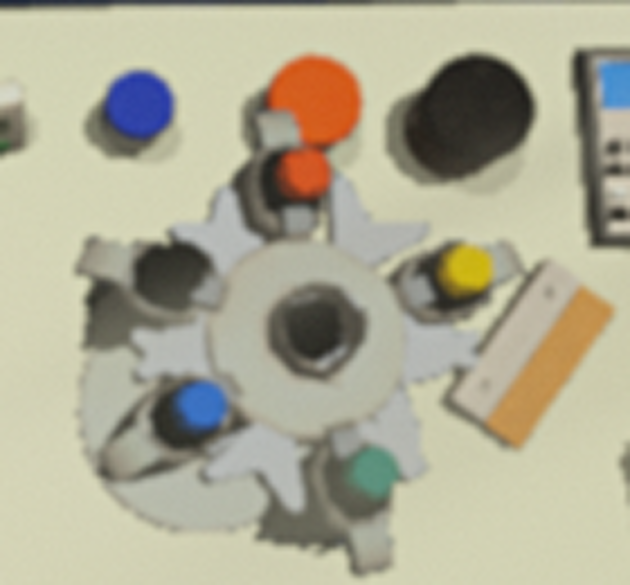

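View pics/c3.png

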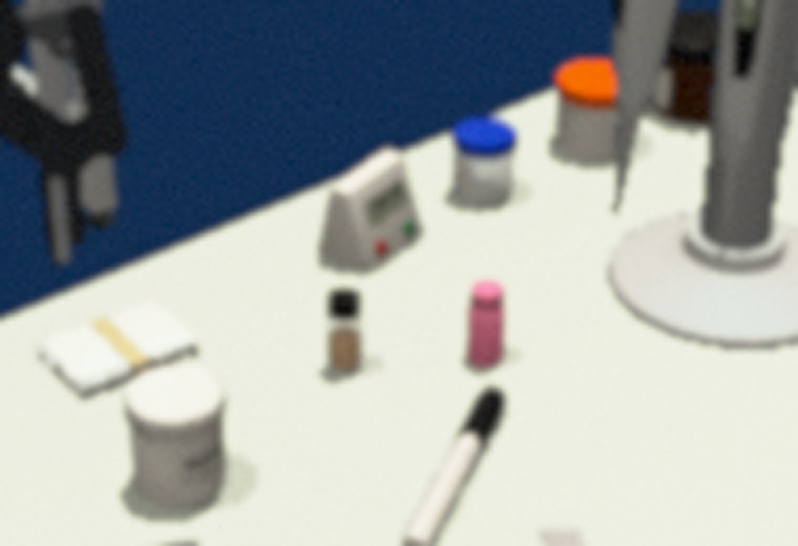

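```bash
cat > h.py <<'E'
from cell import eyes
import numpy as np, cv2
P={n:eyes.camera_params(n) for n in("scene","top")}
def ray(n,uv,z):
    p=P[n]; c=-p["R"].T@p["t"]; d=p["R"].T@np.linalg.inv(p["mtx"])@np.array([uv[0],uv[1],1.])
    return (c+d*(z-c[2])/d[2])[:2]
def proj(n,X):
    p=P[n]; q=p["mtx"]@(p["R"]@np.array(X)+p["t"]); return q[:2]/q[2]
def crop(c,o,f): return ((c[0]+.5)/f-.5+o[0],(c[1]+.5)/f-.5+o[1])
E
python3 - <<'E'
from h import *
np.set_printoptions(precision=4,suppress=True)
t=cv2.imread("pics/top0.png");s=cv2.imread("pics/scene0.png")
H={'top':cv2.cvtColor(t,cv2.COLOR_BGR2HSV),'scene':cv2.cvtColor(s,cv2.COLOR_BGR2HSV)}
def blob(n,roi,lo,hi):
    x0,y0,x1,y1=roi; m=cv2.inRange(H[n][y0:y1,x0:x1],np.array(lo),np.array(hi))
    k,l,st,ce=cv2.connectedComponentsWithStats(m); i=1+np.argmax(st[1:,4]); 
    cs,_=cv2.findContours((l==i).astype('u1'),0,1); (cx,cy),r=cv2.minEnclosingCircle(cs[0])
    return np.array([cx+x0,cy+y0]),r,ce[i]+[x0,y0],st[i]
for nm,roi,lo,hi,z in [("blue",(355,165,385,195),(105,120,60),(130,255,255),.046),("orange",(395,160,425,193),(3,150,120),(14,255,255),.052),("white",(235,210,262,238),(0,0,175),(180,40,255),.058),("vialcap",(290,206,305,220),(0,0,0),(180,255,80),.048),("black",(425,160,465,200),(0,0,0),(180,255,70),.062),("dish",(190,165,225,197),(0,0,90),(180,45,255),.015),("pink",(314,222,330,240),(150,60,80),(180,255,255),.048)]:
    c,r,m,st=blob('top',roi,lo,hi); print(nm,c,r,m,st,ray('top',c,z),ray('top',m,z), "scene pred",proj('scene',[*ray('top',c,z),z]))
print("timer base corners:")
for c in [(683,188),(777,169),(652,148)]: print(ray('top',crop(c,(190,155),5),0))
for c in [(362,271),(421,232),(320,262)]: print('s',ray('scene',crop(c,(220,140),4.2),0))
print("blanks z.011")
for c in [(318,93),(458,100),(446,192),(310,186)]: print(ray('top',crop(c,(190,155),5),.011))
for c in [(40,350),(86,393),(198,348),(150,305)]: print('s',ray('scene',crop(c,(220,140),4.2),.011))
print('stand', ray('top',crop((315,327),(340,155),4.5),.35))
for nm,c in [('tip orange-arm',(278,125)),('left arm',(80,250)),('yellow arm',(515,255)),('leaf left',(135,355))]:
  for z in (.2,.3): print(nm,z,ray('top',crop(c,(340,155),4.5),z))
print(proj('scene',[.2476,.518,.55]),proj('scene',[.2476,.518,.5]))
E
```

```text
blue [370.5 178. ] 7.159010887145996 [370.5123 177.9506] [  9   6  14  15 162] [0.4618 0.0156] [0.462  0.0155] scene pred [335.0381 170.6359]
orange [408.2069 180.0862] 13.002032279968262 [409.8318 178.4595] [  4   8  21  25 333] [ 0.4528 -0.0855] [ 0.4573 -0.0902] scene pred [362.9237 159.1292]
white [248.  223.5] 18.741764068603516 [246.9625 221.8584] [  0   0  27  28 586] [0.339  0.3436] [0.3434 0.3465] scene pred [264.515  232.5321]
vialcap [297.5 213. ] 3.0414812564849854 [297.4286 212.9286] [ 5  4  6  7 28] [0.3671 0.2144] [0.3673 0.2146] scene pred [302.076  209.7916]
black [443.401  180.7327] 14.399103164672852 [443.4784 180.4203] [  5   8  28  26 533] [ 0.4469 -0.1775] [ 0.4478 -0.1778] scene pred [386.0658 147.7337]
dish [207.  180.5] 23.00553321838379 [206.9964 180.4897] [   0    0   35   32 1119] [0.4697 0.4694] [0.4698 0.4694] scene pred [184.0073 243.9808]
pink [322.3 230. ] 3.4482877254486084 [322.325 230.025] [ 5  5  7  7 40] [0.3205 0.149 ] [0.3204 0.149 ] scene pred [335.9105 208.1347]
timer base corners:
[0.4351 0.1362]
[0.4454 0.0828]
[0.4587 0.1534]
s [0.4386 0.1411]
s [0.4497 0.0816]
s [0.4636 0.154 ]
blanks z.011
[0.4905 0.3414]
[0.4853 0.2624]
[0.4319 0.2687]
[0.4364 0.3447]
s [0.4801 0.3464]
s [0.4281 0.3502]
s [0.4234 0.2775]
s [0.4779 0.272 ]
stand [ 0.2781 -0.0126]
tip orange-arm 0.2 [ 0.4062 -0.0347]
tip orange-arm 0.3 [ 0.3788 -0.0131]
left arm 0.2 [0.3421 0.0693]
left arm 0.3 [0.3221 0.079 ]
yellow arm 0.2 [ 0.3364 -0.1508]
yellow arm 0.3 [ 0.3171 -0.1159]
leaf left 0.2 [0.2883 0.0436]
leaf left 0.3 [0.2744 0.0563]
[175.6438  -7.9202] [181.3656  34.5712]
```

```bash
python3 - <<'E'
from h import *
np.set_printoptions(precision=4,suppress=True)
t=cv2.imread("pics/top0.png");s=cv2.imread("pics/scene0.png")
a=cv2.resize(t[165:200,315:355],None,fx=10,fy=10,interpolation=cv2.INTER_CUBIC)
b=cv2.resize(t[165:200,245:285],None,fx=10,fy=10,interpolation=cv2.INTER_CUBIC)
c=cv2.resize(s[172:207,290:330],None,fx=10,fy=10,interpolation=cv2.INTER_CUBIC)
d=cv2.resize(s[208:243,227:267+5],(400,350),interpolation=cv2.INTER_CUBIC) if 0 else cv2.resize(s[208:243,228:268],None,fx=10,fy=10,interpolation=cv2.INTER_CUBIC)
cv2.imwrite("pics/c4.png",cv2.resize(np.vstack([np.hstack([a,b]),np.hstack([c,d])]),(685,600)) if 0 else np.vstack([np.hstack([a,b]),np.hstack([c,d])])[:600*2])
o=ray('top',crop((315,102),(340,155),4.5),.052);w=ray('top',crop((286,333),(190,155),5),.058)
print(o,w,proj('scene',[*o,.052]),proj('scene',[*w,.058]))
E
python3 -c "
import cv2;i=cv2.imread('pics/c4.png');cv2.imwrite('pics/c4a.png',i[:350]);cv2.imwrite('pics/c4b.png',i[350:])"
```

```text
[ 0.4607 -0.0898] [0.3451 0.3469] [361.9432 157.7671] [261.5492 231.85  ]
```

View pics/c4a.png

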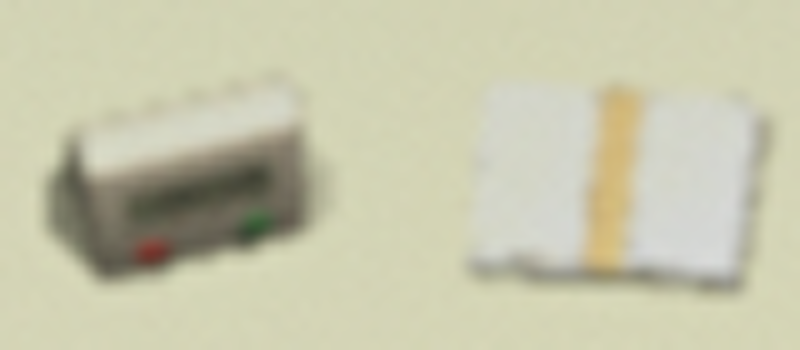

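View pics/c4b.png

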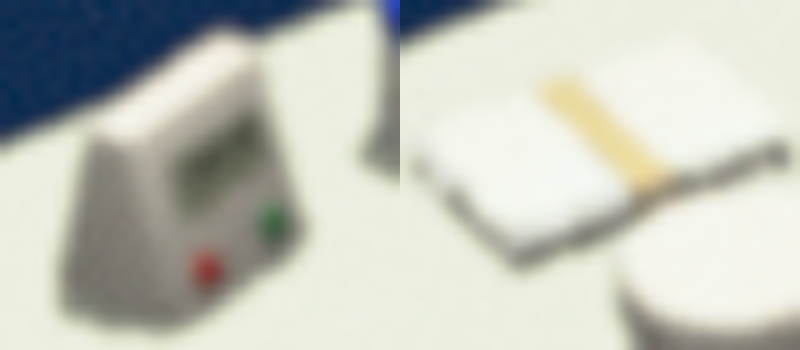

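```bash
python3 - <<'E'
from h import *
np.set_printoptions(precision=4,suppress=True)
T=(315,165);S=(290,172)
for nm,a,b,z in [("FL",(100,282),(172,336),0),("FR",(303,233),(303,240),0),("BL",(48,200),(63,310),0),("tFL",(92,180),(150,142),.054),("tFR",(302,128),(262,50),.054),("tBL",(75,130),(95,125),.054),("tBR",(290,78),(225,25),.054)]:
    print(nm,ray('top',crop(a,T,10),z),ray('scene',crop(b,S,10),z))
T=(245,165);S=(228,208)
for nm,a,b in [("1",(485,82),(420,140)),("2",(757,97),(690,38)),("3",(740,275),(790,148)),("4",(470,262),(520,250))]:
    print(nm,ray('top',crop((a[0]-400,a[1]),T,10),.011),ray('scene',crop((b[0]-400,b[1]),S,10),.011))
E
```

```text
FL [0.4336 0.1409] [0.4333 0.1424]
FR [0.4471 0.0832] [0.447  0.0841]
BL [0.4577 0.1552] [0.4615 0.1556]
tFL [0.4485 0.1433] [0.4419 0.1425]
tFR [0.4623 0.0862] [0.4599 0.0882]
tBL [0.4626 0.1476] [0.4577 0.1475]
tBR [0.4764 0.0891] [0.4767 0.0864]
1 [0.4918 0.3419] [0.4845 0.3425]
2 [0.4863 0.2651] [0.4793 0.2674]
3 [0.4347 0.2694] [0.4241 0.2776]
4 [0.4395 0.3449] [0.4311 0.3497]
```

The timer's front edge and top strip agree on yaw ≈ 0.23 rad, with its centre at about (0.461, 0.117). For the blanks, the two views differ by 8 mm, so I'll recheck relative to something placed.

The upright, untouched candidates were:
- **White pot:** the only white lid is at (247,223). The dish at (207,181) is flat.
- **Vial:** the black cap with tan contents is at (297,214). The pink one at (322,231) is the decoy, as confirmed in the crop above.

```bash
cat >> h.py <<'E'
from cell import arm
from scipy.spatial.transform import Rotation as Ro
def go(x,y,z,yaw):
    s=arm.sense(); R=Ro.from_euler('xyz',s['tcp_rot']).as_matrix()
    d=np.array([x,y,z])-s['ee_pos']; t=R.T@d; cy=s['tcp_rot'][2]
    dy=(yaw-cy+np.pi)%(2*np.pi)-np.pi
    print('t',round(s['time_s'],2),'shift',np.round(t,4),'turn',round(-np.degrees(dy),1),'dist',round(float(np.linalg.norm(d)),3),'pos',np.round(s['ee_pos'],4),'q',np.round(s['joint_positions'],3),'gap',round(s['finger_gap'],4))
E
python3 -c "
from h import *
go(.343,.348,.13,1.80)"
```

```text
t 0.1 shift [-0.1595 -0.1124  0.1176] turn 51.3 dist 0.228 pos [0.2476 0.5183 0.2475] q [ 1.015  0.378  0.08   1.274 -0.     1.461] gap 0.0856
```

Request:
carry_out(motion=[[[-0.1595,-0.1125,0.1175],51.3],[[-0.1595,-0.1125,0.1175],51.3],[[-0.1595,-0.1125,0.1175],51.3],[[-0.1595,-0.1125,0.1175],51.3],[[-0.1595,-0.1125,0.1175],51.3],[[-0.1595,-0.1125,0.1175],51.3],[[-0.1595,-0.1125,0.1175],51.3],[[-0.1595,-0.1125,0.1175],51.3]], hand=-1)

```text
time_s: 1.1
ee_pos: [0.3433, 0.3491, 0.1311]
tcp_rot: [3.141, -0.0, 1.803]
force: [0.6, -0.0, -0.6]
finger_gap: 0.0851
```

```bash
python3 -c "
from h import *
go(.343,.348,.025,1.80)
cv2.imwrite('pics/t1.png',eyes.get_image('top'));i=eyes.get_image('scene');cv2.imwrite('pics/s1.png',i)"
```

```text
t 1.1 shift [-0.0011 -0.0006  0.1061] turn 0.1 dist 0.106 pos [0.3433 0.3491 0.1311] q [ 0.664  0.278 -0.376  0.916  0.     2.003] gap 0.0851
```

View pics/s1.png

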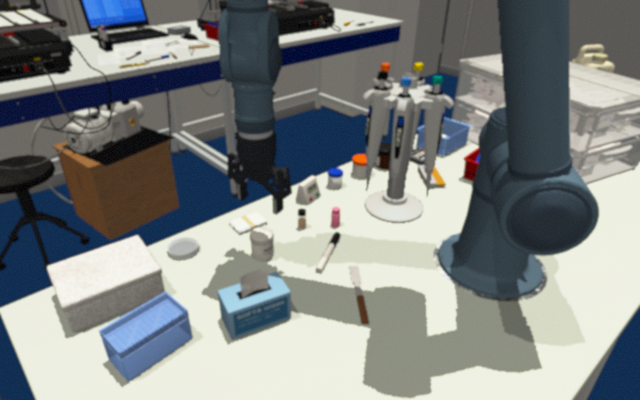

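View pics/t1.png

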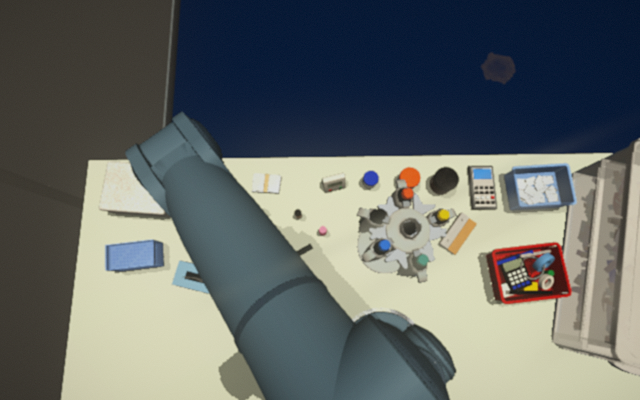

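The picture shows the gripper above the white pot at scene (258,240), with the arm arching high. I'll descend and grasp.

Request:
carry_out(motion=[[[0,0,0.053],0],[[-0.001,-0.0005,0.09],0],[[-0.001,-0.0005,0.106],0],[[-0.001,-0.0005,0.106],0],[[-0.001,-0.0005,0.106],0]])

```text
time_s: 1.82
ee_pos: [0.3437, 0.3481, 0.0256]
tcp_rot: [3.14, -0.001, 1.801]
force: [0.4, 0.2, 0.2]
finger_gap: 0.0854
```

Request:
carry_out(motion=[[[0,0,0],0],[[0,0,0],0],[[0,0,0],0],[[0,0,0],0],[[0,0,0],0],[[0,0,0],0],[[0,0,0],0],[[0,0,0],0]], hand=1)

```text
time_s: 2.82
ee_pos: [0.3437, 0.348, 0.026]
tcp_rot: [3.14, -0.001, 1.801]
force: [-2.1, -0.9, 6.7]
finger_gap: 0.0475
```

Request:
carry_out(motion=[[[0,0,-0.03],0],[[0,0,-0.08],0],[[0,0,-0.12],0],[[0,0,-0.12],0],[[0,0,-0.12],0]])

```text
time_s: 3.45
ee_pos: [0.3428, 0.3473, 0.1444]
tcp_rot: [-3.141, 0.0, 1.8]
force: [0.1, 0.3, -1.1]
finger_gap: 0.0475
```

```bash
python3 -c "
from h import *
go(.4408,.2021,.145,1.80)
cv2.imwrite('pics/t2.png',eyes.get_image('top'));i=eyes.get_image('scene');cv2.imwrite('pics/s2.png',cv2.resize(i[130:270,180:360],None,fx=4,fy=4))"
```

```text
t 3.45 shift [-0.1637  0.0624 -0.0006] turn 0.0 dist 0.175 pos [0.3428 0.3473 0.1444] q [ 0.662  0.263 -0.358  0.95   0.     2.003] gap 0.0475
```

View pics/s2.png

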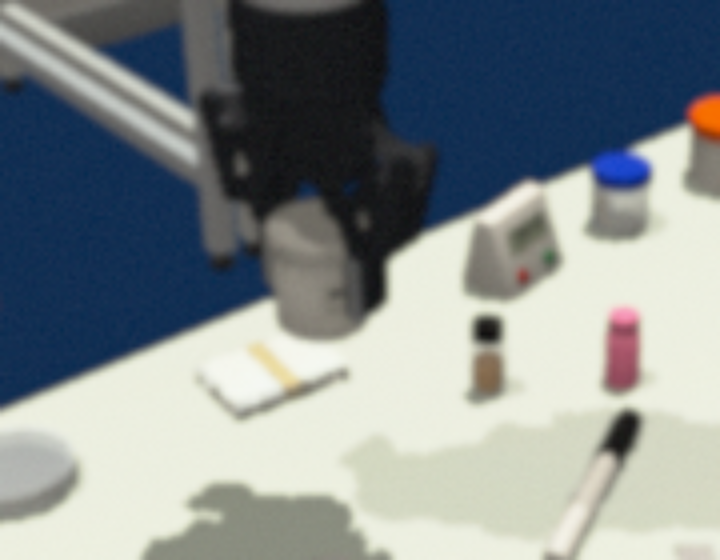

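The white pot is held, with the gap at 47.5 mm matching its body. I'll carry it to the timer's left side.

Request:
carry_out(motion=[[[-0.04,0.015,-0.001],0],[[-0.09,0.034,-0.001],0],[[-0.135,0.051,-0.001],0],[[-0.1635,0.0625,0],0],[[-0.1635,0.0625,0],0],[[-0.1635,0.0625,0.05],0],[[-0.1635,0.0625,0.09],0],[[-0.1635,0.0625,0.11],0],[[-0.1635,0.0625,0.11],0],[[-0.1635,0.0625,0.11],0]])

```text
time_s: 4.8
ee_pos: [0.4411, 0.2031, 0.0352]
tcp_rot: [3.141, -0.0, 1.801]
force: [0.1, -0.4, 0.6]
finger_gap: 0.0479
```

```bash
python3 -c "
from h import *
go(.4408,.2021,.026,1.80)
cv2.imwrite('pics/t3.png',cv2.resize(eyes.get_image('top')[150:250,220:360],None,fx=5,fy=5));i=eyes.get_image('scene');cv2.imwrite('pics/s3.png',cv2.resize(i[130:270,220:400],None,fx=4,fy=4))"
```

```text
t 4.8 shift [-0.0009 -0.0005  0.0092] turn 0.1 dist 0.009 pos [0.4411 0.2031 0.0352] q [ 0.301  0.381 -0.517  0.672  0.     1.641] gap 0.0479
```

View pics/s3.png

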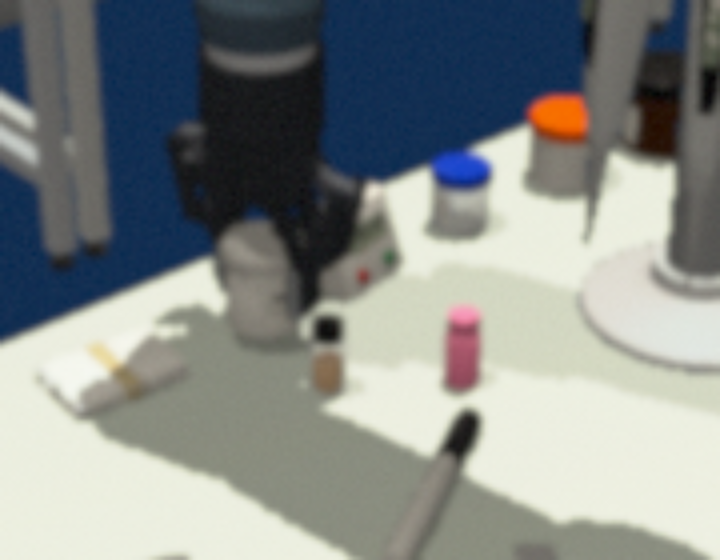

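View pics/t3.png

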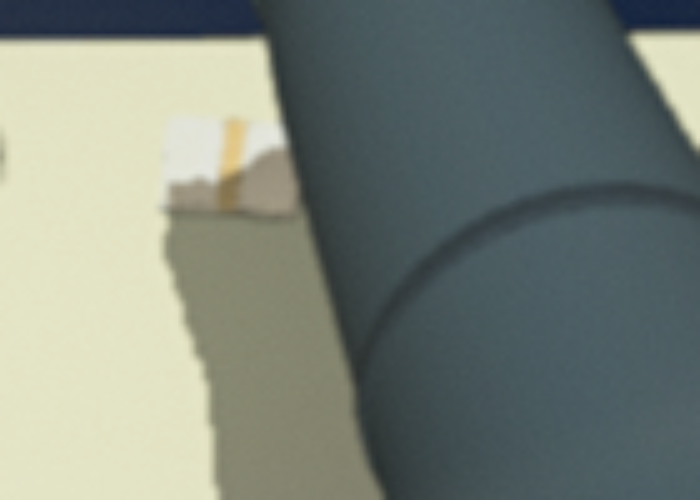

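Scene crop: the pot at (255,290) hangs just off the bench, clear of the vial at (327,355). I'll lower it and release.

Request:
carry_out(motion=[[[0,0,0.005],0],[[-0.001,0,0.009],0],[[-0.001,0,0.0095],0],[[-0.001,0,0.0095],0]])

```text
time_s: 5.4
ee_pos: [0.4417, 0.2016, 0.026]
tcp_rot: [3.141, -0.0, 1.8]
force: [-1.5, 0.4, 6.2]
finger_gap: 0.0477
```

Request:
carry_out(motion=[[[0,0,0],0],[[0,0,0],0],[[0,0,0],0],[[0,0,0],0]], hand=-0.5)

```text
time_s: 5.9
ee_pos: [0.4413, 0.2015, 0.0252]
tcp_rot: [-3.141, -0.0, 1.8]
force: [-0.0, 0.2, -0.3]
finger_gap: 0.064
```

Request:
carry_out(motion=[[[0,0,-0.04],0],[[0,0,-0.09],0],[[0,0,-0.12],0],[[0,0,-0.12],0]])

```text
time_s: 6.4
ee_pos: [0.4435, 0.2022, 0.1479]
tcp_rot: [3.136, -0.0, 1.8]
force: [-0.3, 0.4, -0.2]
finger_gap: 0.0642
```

```bash
python3 -c "
from h import *
go(.367,.2145,.12,3.37)
i=eyes.get_image('scene');cv2.imwrite('pics/s4.png',cv2.resize(i[130:270,220:400],None,fx=4,fy=4))"
```

```text
t 6.4 shift [ 0.0294 -0.0719  0.0275] turn -89.9 dist 0.082 pos [0.4435 0.2022 0.1479] q [ 0.297  0.255 -0.36   0.95   0.     1.639] gap 0.0642
```

View pics/s4.png

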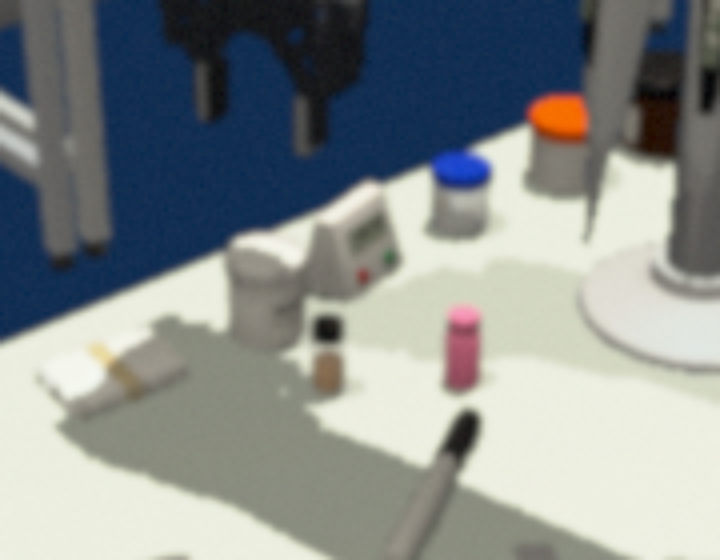

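The white pot stands at crop (265,290). Next is the tan vial at crop (327,360); the pink one at (463,350) stays alone.

Request:
carry_out(motion=[[[0.0295,-0.072,0],-10.6],[[0.0295,-0.072,0],-21.2],[[0.0295,-0.072,0],-31.8],[[0.0295,-0.072,0.0275],-90],[[0.0295,-0.072,0.0275],-90],[[0.0295,-0.072,0.0275],-90],[[0.0295,-0.072,0.0275],-90],[[0.0295,-0.072,0.0275],-90],[[0.0295,-0.072,0.0275],-90],[[0.0295,-0.072,0.0275],-90]])

```text
time_s: 7.7
ee_pos: [0.3633, 0.2134, 0.1164]
tcp_rot: [-3.141, -0.003, -2.913]
force: [-0.2, 0.0, -1.2]
finger_gap: 0.0639
```

```bash
python3 -c "
from h import *
go(.367,.2145,.023,3.37)
i=eyes.get_image('scene');cv2.imwrite('pics/s5.png',cv2.resize(i[130:270,220:400],None,fx=4,fy=4))"
```

```text
t 7.7 shift [-0.0041  0.0003  0.0933] turn 0.0 dist 0.093 pos [0.3633 0.2134 0.1164] q [ 0.38   0.169 -0.563  0.842  0.     0.151] gap 0.0639
```

View pics/s5.png

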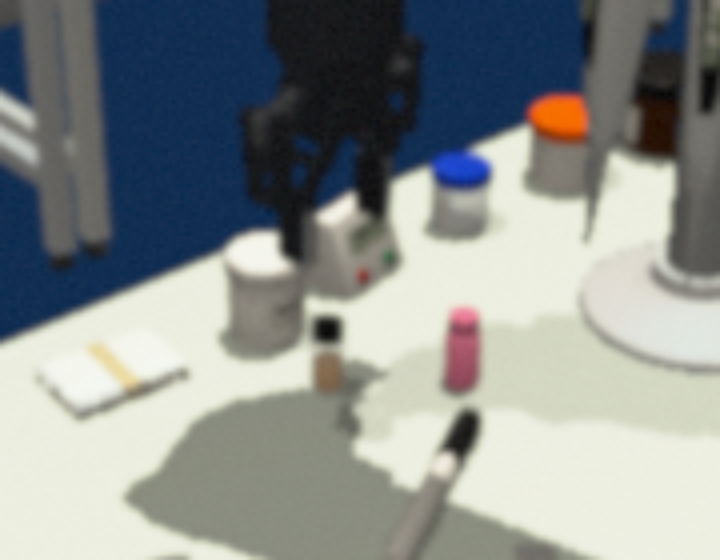

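Request:
carry_out(motion=[[[-0.004,0,0.03],0],[[-0.004,0,0.07],0],[[-0.004,0,0.093],0],[[-0.004,0,0.093],0],[[-0.004,0,0.093],0]])

```text
time_s: 8.38
ee_pos: [0.3688, 0.2149, 0.0253]
tcp_rot: [3.142, 0.0, -2.912]
force: [-0.2, -0.3, 0.3]
finger_gap: 0.0638
```

Request:
carry_out(motion=[[[0,0,0],0],[[0,0,0],0],[[0,0,0],0],[[0,0,0],0],[[0,0,0],0],[[0,0,0],0],[[0,0,0],0],[[0,0,0],0]], hand=1)

```text
time_s: 9.38
ee_pos: [0.3692, 0.2151, 0.0257]
tcp_rot: [3.141, 0.002, -2.912]
force: [-0.8, 0.2, 6.0]
finger_gap: 0.0204
```

Request:
carry_out(motion=[[[0,0,-0.03],0],[[0,0,-0.07],0],[[0,0,-0.09],0],[[0,0,-0.09],0],[[0,0,-0.09],0]])

```text
time_s: 10.0
ee_pos: [0.3679, 0.2146, 0.1141]
tcp_rot: [-3.142, -0.001, -2.912]
force: [-0.7, -0.5, -0.1]
finger_gap: 0.0206
```

```bash
python3 -c "
from h import *
go(.400,.1032,.113,3.37)
i=eyes.get_image('scene');cv2.imwrite('pics/s6.png',cv2.resize(i[130:270,220:400],None,fx=4,fy=4))"
```

```text
t 10.0 shift [-0.0059 -0.1157  0.0011] turn 0.1 dist 0.116 pos [0.3679 0.2146 0.1141] q [ 0.379  0.179 -0.558  0.835  0.     0.149] gap 0.0206
```

View pics/s6.png

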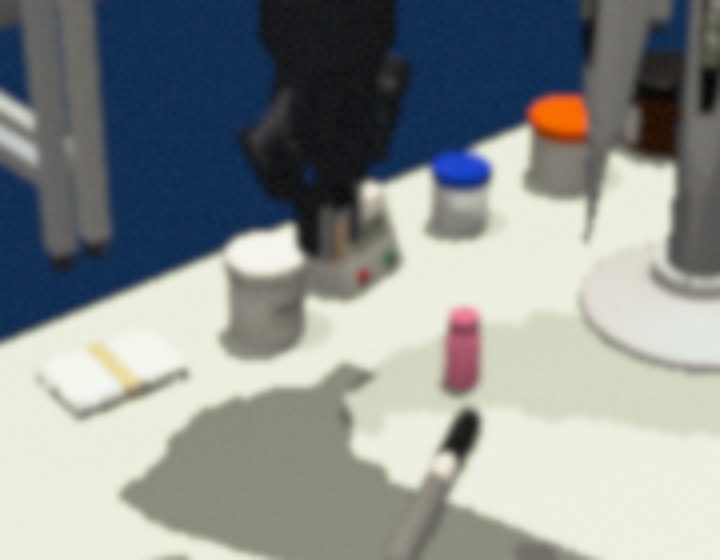

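The vial is held between the fingers at crop (340,230). I'll carry it to the front of the display.

Request:
carry_out(motion=[[[-0.002,-0.04,0.001],0],[[-0.004,-0.09,0.001],0],[[-0.006,-0.1155,0.001],0],[[-0.006,-0.1155,0.001],0],[[-0.006,-0.1155,0.03],0],[[-0.006,-0.1155,0.06],0],[[-0.006,-0.1155,0.08],0],[[-0.006,-0.1155,0.08],0],[[-0.006,-0.1155,0.08],0]])

```text
time_s: 11.18
ee_pos: [0.4005, 0.1042, 0.035]
tcp_rot: [3.141, -0.0, -2.911]
force: [0.6, -0.0, 0.4]
finger_gap: 0.0203
```

```bash
python3 -c "
from h import *
go(.400,.1032,.0255,3.37)
i=eyes.get_image('scene');cv2.imwrite('pics/s7.png',cv2.resize(i[110:250,220:400],None,fx=4,fy=4))"
```

```text
t 11.18 shift [ 0.0007 -0.0009  0.0095] turn 0.1 dist 0.01 pos [0.4005 0.1042 0.035 ] q [ 0.101  0.264 -0.699  0.608  0.    -0.13 ] gap 0.0203
```

View pics/s7.png

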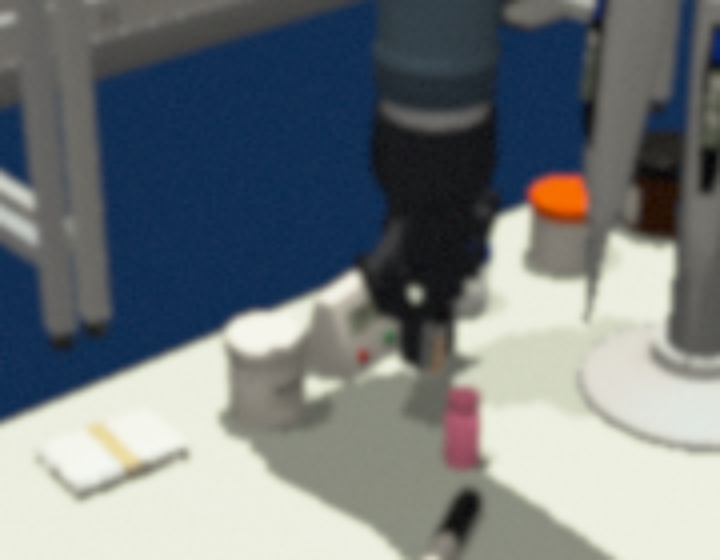

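Request:
carry_out(motion=[[[0.0005,-0.001,0.005],0],[[0.0005,-0.001,0.0095],0],[[0.0005,-0.001,0.0095],0],[[0.0005,-0.001,0.0095],0]])

```text
time_s: 11.72
ee_pos: [0.4009, 0.1026, 0.0257]
tcp_rot: [-3.142, 0.001, -2.912]
force: [-0.9, 0.7, 5.9]
finger_gap: 0.0203
```

Request:
carry_out(motion=[[[0,0,0],0],[[0,0,0],0],[[0,0,0],0],[[0,0,0],0]], hand=0)

```text
time_s: 12.22
ee_pos: [0.4003, 0.1026, 0.0252]
tcp_rot: [3.141, -0.0, -2.912]
force: [-0.4, -1.0, -0.9]
finger_gap: 0.0427
```

Request:
carry_out(motion=[[[0,0,-0.03],0],[[0,0,-0.07],0],[[0,0,-0.11],0],[[0,0,-0.11],0],[[0,0,-0.11],0]])

```text
time_s: 12.85
ee_pos: [0.4001, 0.1025, 0.1348]
tcp_rot: [3.142, -0.0, -2.912]
force: [0.0, 0.2, -0.3]
finger_gap: 0.0428
```

```bash
python3 -c "
from h import *
go(.4607,-.0898,.14,3.1416)
i=eyes.get_image('scene');cv2.imwrite('pics/s8.png',cv2.resize(i[110:250,220:400],None,fx=4,fy=4))"
```

```text
t 12.85 shift [-0.0153 -0.2011 -0.0052] turn 13.2 dist 0.202 pos [0.4001 0.1025 0.1348] q [ 0.097  0.131 -0.554  0.885  0.    -0.133] gap 0.0428
```

View pics/s8.png

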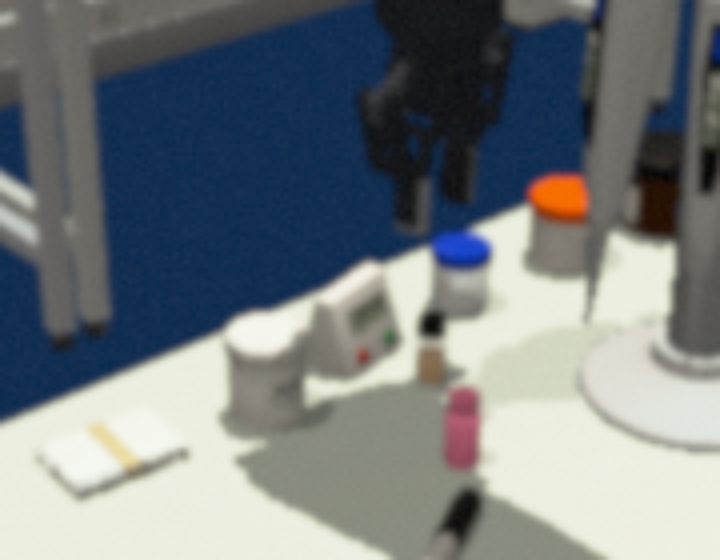

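The vial stands at crop (430,355) in front of the display. Next is the orange jar, with the jaws along x to clear the black jar. I'll go behind the stand via (0.46, 0.06).

```bash
python3 -c "
from h import *
go(.462,.05,.15,1.571);go(.461,-.09,.15,1.571)"
```

```text
t 12.9 shift [-0.049  -0.0654 -0.0158] turn 103.1 dist 0.083 pos [0.3994 0.1025 0.1343] q [ 0.097  0.132 -0.555  0.885  0.    -0.133] gap 0.0423
t 12.9 shift [-0.0161 -0.2015 -0.0158] turn 103.1 dist 0.203 pos [0.3994 0.1025 0.1343] q [ 0.097  0.132 -0.555  0.885  0.    -0.133] gap 0.0423
```

Request:
carry_out(motion=[[[-0.03,-0.03,-0.016],10.6],[[-0.049,-0.0655,-0.016],21],[[-0.049,-0.0655,-0.016],31.5],[[-0.049,-0.0655,-0.016],42],[[-0.049,-0.0655,-0.016],52.5],[[-0.041,-0.1,-0.016],63],[[-0.033,-0.13,-0.016],73.5],[[-0.025,-0.165,-0.016],84],[[-0.016,-0.2015,-0.016],94],[[-0.016,-0.2015,-0.016],103]], hand=-1)

```text
time_s: 14.15
ee_pos: [0.4609, -0.0919, 0.1496]
tcp_rot: [-3.139, -0.0, 1.565]
force: [0.2, 0.3, 0.1]
finger_gap: 0.0856
```

```bash
python3 -c "
from h import *
go(.461,-.09,.025,1.571)
print(arm.sense()['force'])
i=eyes.get_image('scene');cv2.imwrite('pics/s9.png',cv2.resize(i[0:230,250:490],None,fx=2.5,fy=2.5))
cv2.imwrite('pics/t9.png',eyes.get_image('top'))"
```

```text
t 14.15 shift [0.0018 0.0004 0.1246] turn -0.4 dist 0.125 pos [ 0.4609 -0.0919  0.1496] q [-0.332  0.227 -0.392  0.954 -0.     1.245] gap 0.0856
[0.17212632 0.27136091 0.12404975]
```

View pics/s9.png

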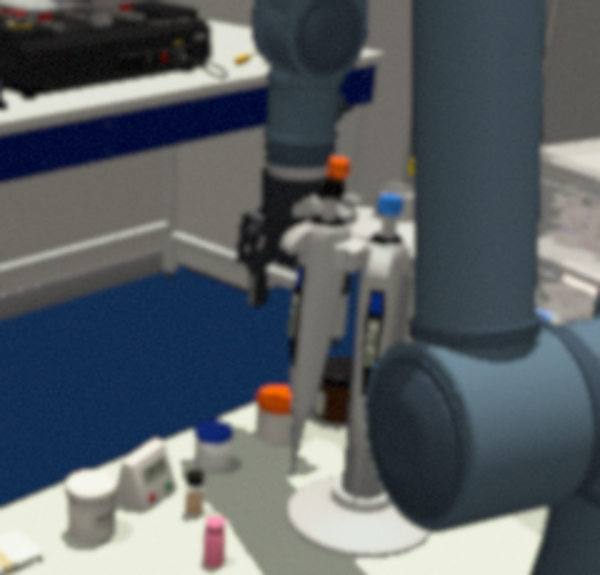

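View pics/t9.png

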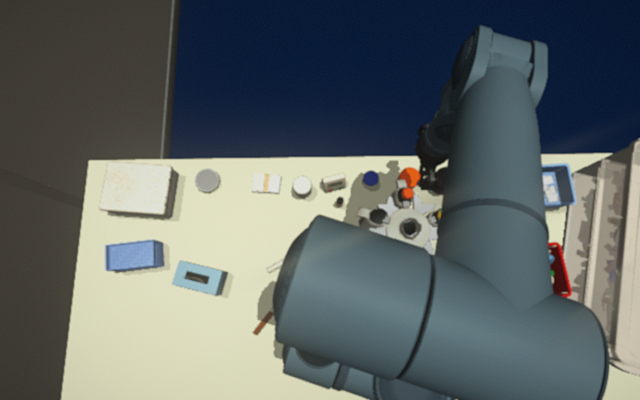

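The gripper hangs behind the stand above the orange lid, at crop (275,300) in the scene view. I'll descend in two stages and watch the force.

Request:
carry_out(motion=[[[0.002,0,0.03],0],[[0.002,0,0.06],0],[[0.002,0,0.07],0],[[0.002,0,0.07],0]])

```text
time_s: 14.75
ee_pos: [0.4609, -0.0874, 0.0806]
tcp_rot: [-3.139, -0.001, 1.575]
force: [-0.4, 0.3, -0.1]
finger_gap: 0.0856
```

```bash
python3 -c "
from h import *
go(.461,-.09,.025,1.571)
cv2.imwrite('pics/t10.png',cv2.resize(eyes.get_image('top')[130:240,350:490],None,fx=5,fy=5))
cv2.imwrite('pics/s10.png',cv2.resize(eyes.get_image('scene')[60:200,300:440],None,fx=4,fy=4))"
```

```text
t 14.75 shift [-0.0026  0.0002  0.0556] turn 0.2 dist 0.056 pos [ 0.4609 -0.0874  0.0806] q [-0.323  0.297 -0.5    0.777  0.     1.244] gap 0.0856
```

View pics/t10.png

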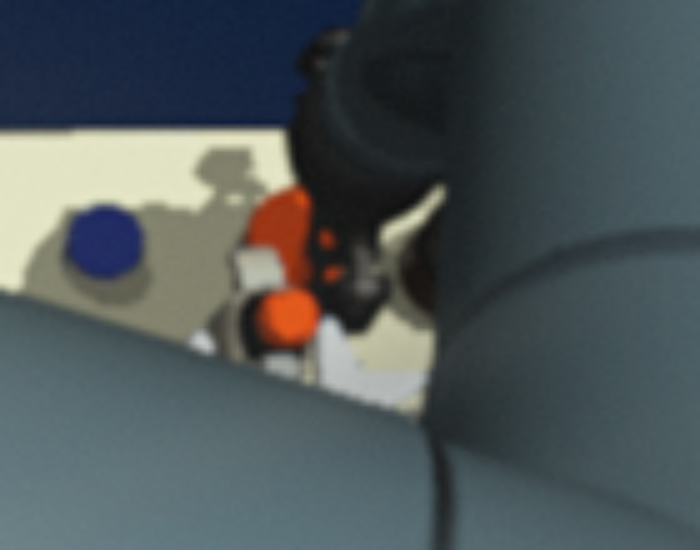

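View pics/s10.png

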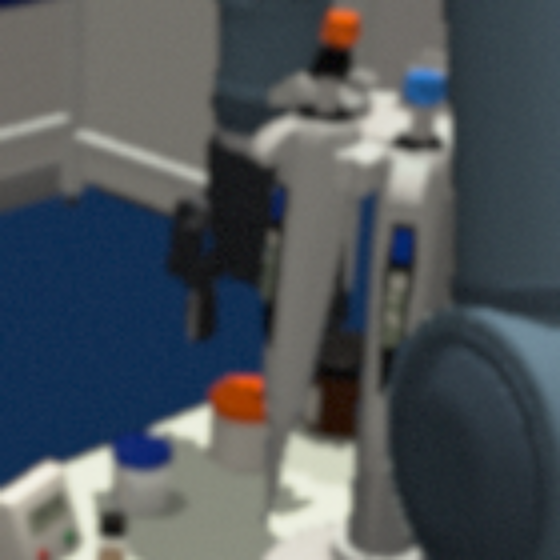

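The fingers straddle the orange lid (top crop 280,240) and no force is felt. I'll continue down and grip.

Request:
carry_out(motion=[[[-0.0025,0,0.025],0],[[-0.0025,0,0.045],0],[[-0.0025,0,0.0555],0],[[-0.0025,0,0.0555],0],[[-0.0025,0,0.0555],0]])

```text
time_s: 15.48
ee_pos: [0.4626, -0.0907, 0.0266]
tcp_rot: [3.14, 0.0, 1.574]
force: [0.7, -0.4, 0.8]
finger_gap: 0.0854
```

Request:
carry_out(motion=[[[0,0,0],0],[[0,0,0],0],[[0,0,0],0],[[0,0,0],0],[[0,0,0],0],[[0,0,0],0],[[0,0,0],0]], hand=1)

```text
time_s: 16.35
ee_pos: [0.4622, -0.0906, 0.0267]
tcp_rot: [3.141, 0.0, 1.574]
force: [-2.1, 0.0, 5.9]
finger_gap: 0.0552
```

Request:
carry_out(motion=[[[0,0,-0.03],0],[[0,0,-0.07],0],[[0,0,-0.1],0],[[0,0,-0.12],0],[[0,0,-0.12],0],[[0,0,-0.12],0]])

```text
time_s: 17.1
ee_pos: [0.4611, -0.0903, 0.1449]
tcp_rot: [-3.14, -0.001, 1.574]
force: [-0.4, 0.1, -1.6]
finger_gap: 0.0553
```

```bash
python3 -c "
from h import *
go(.461,.1,.15,1.571);go(.459,.307,.15,1.571)
cv2.imwrite('pics/t11.png',cv2.resize(eyes.get_image('top')[130:240,350:490],None,fx=5,fy=5))
cv2.imwrite('pics/s11.png',cv2.resize(eyes.get_image('scene')[60:200,300:440],None,fx=4,fy=4))"
```

```text
t 17.1 shift [ 0.1903  0.0004 -0.005 ] turn 0.1 dist 0.19 pos [ 0.4611 -0.0903  0.1449] q [-0.328  0.23  -0.401  0.941  0.     1.24 ] gap 0.0553
t 17.1 shift [ 0.3973 -0.001  -0.0049] turn 0.1 dist 0.397 pos [ 0.4611 -0.0903  0.1449] q [-0.328  0.23  -0.401  0.941  0.     1.24 ] gap 0.0553
```

View pics/s11.png

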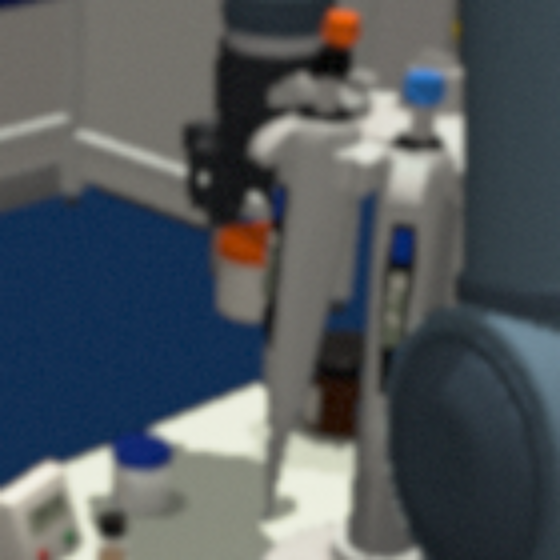

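The orange jar is held (crop 243,270), with the black jar undisturbed. Before placing it, I'll calibrate both views against the white pot, which I released at (0.441, 0.2015), to settle the blanks' position.

```bash
python3 - <<'E'
from h import *
t=cv2.imread('pics/t9.png')
s=cv2.imread('pics/s8.png')
a=cv2.resize(t[165:205,245:325],None,fx=9,fy=9,interpolation=cv2.INTER_CUBIC)
cv2.imwrite('pics/c5.png',a)
cv2.imwrite('pics/c6.png',cv2.resize(s[280:520,10:330],None,fx=2.4,fy=2.4,interpolation=cv2.INTER_CUBIC))
E
```

```text
(no output)
```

View pics/c5.png

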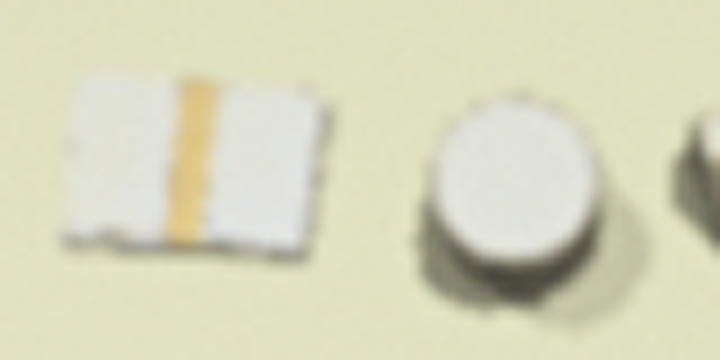

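View pics/c6.png

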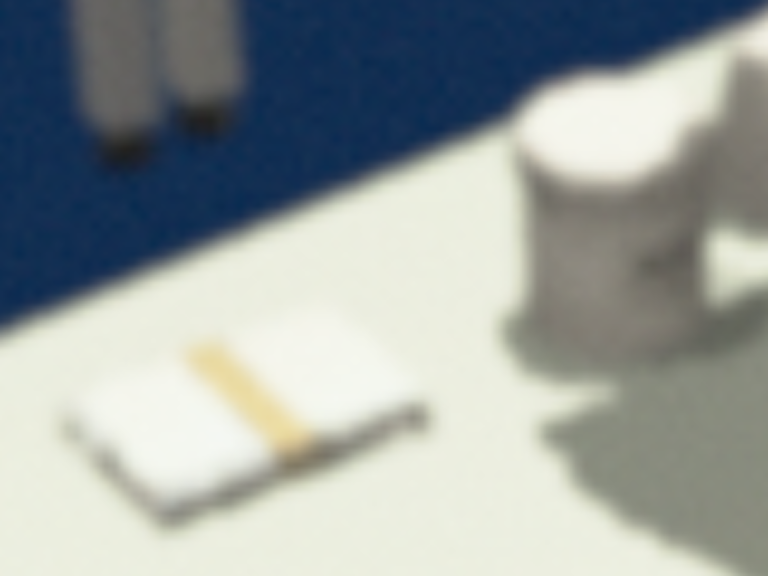

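```bash
python3 - <<'E'
from h import *
np.set_printoptions(precision=4,suppress=True)
T=lambda c:crop(c,(245,165),9)
def S(c):
    x=(c[0]+.5)/2.4-.5+10; y=(c[1]+.5)/2.4-.5+280
    return crop((x,y),(220,110),4)
print('pot',ray('top',T((517,178)),.058),ray('scene',S((613,127)),.058))
bt=[ray('top',T(c),.011) for c in [(75,75),(322,90),(305,248),(68,232)]]
bs=[ray('scene',S(c),.011) for c in [(65,408),(325,312),(420,400),(165,508)]]
print(np.array(bt),np.mean(bt,0));print(np.array(bs),np.mean(bs,0))
E
```

```text
pot [0.4433 0.2017] [0.4399 0.2045]
[[0.4914 0.3423]
 [0.4854 0.2649]
 [0.4345 0.2697]
 [0.4406 0.3433]] [0.463  0.3051]
[[0.4839 0.3449]
 [0.4777 0.2704]
 [0.4292 0.276 ]
 [0.4318 0.3501]] [0.4556 0.3104]
```

Corrected with the pot, both views put the blanks' middle at (0.459, 0.306). I'll carry the jar there.

Request:
carry_out(motion=[[[0.03,0,-0.005],0],[[0.08,0,-0.005],0],[[0.135,0,-0.005],0],[[0.19,-0.001,-0.005],0],[[0.245,-0.001,-0.005],0],[[0.3,-0.002,-0.005],0],[[0.35,-0.002,-0.005],0],[[0.385,-0.002,-0.005],0],[[0.3965,-0.002,-0.005],0],[[0.3965,-0.002,-0.005],0]])

```text
time_s: 18.45
ee_pos: [0.4582, 0.3058, 0.1499]
tcp_rot: [-3.14, 0.001, 1.574]
force: [-1.1, -0.4, -2.2]
finger_gap: 0.0553
```

Request:
carry_out(motion=[[[0,0,0],0],[[0,0,0.04],0],[[0,0,0.075],0],[[0,0,0.09],0],[[0,0,0.095],0],[[0,0,0.095],0]])

```text
time_s: 19.2
ee_pos: [0.4595, 0.306, 0.0566]
tcp_rot: [3.14, -0.001, 1.573]
force: [0.2, 0.4, -1.3]
finger_gap: 0.0552
```

```bash
python3 -c "
from h import *
go(.459,.306,.039,1.571)
cv2.imwrite('pics/t12.png',cv2.resize(eyes.get_image('top')[130:240,200:340],None,fx=5,fy=5))
cv2.imwrite('pics/s12.png',cv2.resize(eyes.get_image('scene')[130:270,180:340],None,fx=4,fy=4))"
```

```text
t 19.2 shift [-0.     -0.0005  0.0176] turn 0.1 dist 0.018 pos [0.4595 0.306  0.0566] q [ 0.473  0.464 -0.311  0.794 -0.     2.041] gap 0.0552
```

View pics/s12.png

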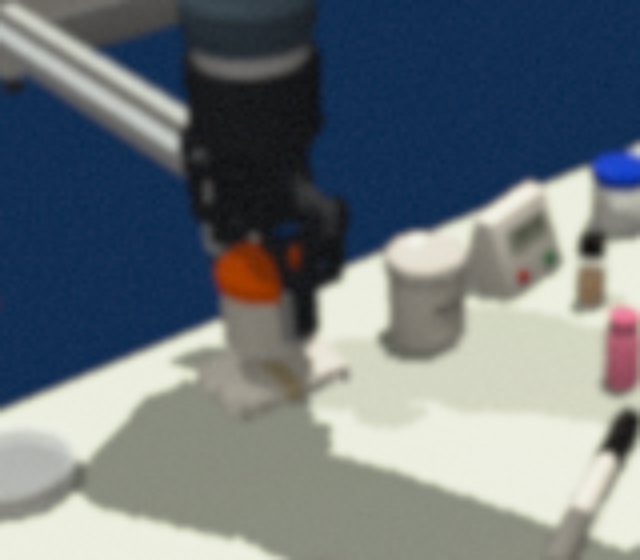

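Request:
carry_out(motion=[[[0,0,0.008],0],[[0,0,0.014],0],[[0,-0.0005,0.0175],0],[[0,-0.0005,0.0185],0],[[0,-0.0005,0.0185],0]])

```text
time_s: 19.92
ee_pos: [0.4578, 0.3059, 0.0374]
tcp_rot: [-3.141, 0.0, 1.574]
force: [-2.1, -1.1, 2.0]
finger_gap: 0.0553
```

Request:
carry_out(motion=[[[0,0,0],0],[[0,0,0],0],[[0,0,0],0],[[0,0,0],0],[[0,0,0],0]], hand=-0.8)

```text
time_s: 20.55
ee_pos: [0.4582, 0.306, 0.0373]
tcp_rot: [3.142, -0.0, 1.574]
force: [1.1, 0.1, 0.0]
finger_gap: 0.077
```

Request:
carry_out(motion=[[[0,0,-0.03],0],[[0,0,-0.07],0],[[0,0,-0.11],0],[[0,0,-0.11],0],[[0,0,-0.11],0]])

```text
time_s: 21.18
ee_pos: [0.4579, 0.3059, 0.1468]
tcp_rot: [-3.141, 0.0, 1.574]
force: [0.1, -0.0, -0.2]
finger_gap: 0.0769
```

```bash
python3 -c "
from h import *
go(.462,.0155,.15,1.571)
cv2.imwrite('pics/s13.png',cv2.resize(eyes.get_image('scene')[130:270,180:340],None,fx=4,fy=4))"
```

```text
t 21.18 shift [-0.2904  0.0033 -0.0031] turn 0.1 dist 0.29 pos [0.4579 0.3059 0.1468] q [ 0.474  0.379 -0.185  1.007  0.     2.042] gap 0.0769
```

View pics/s13.png

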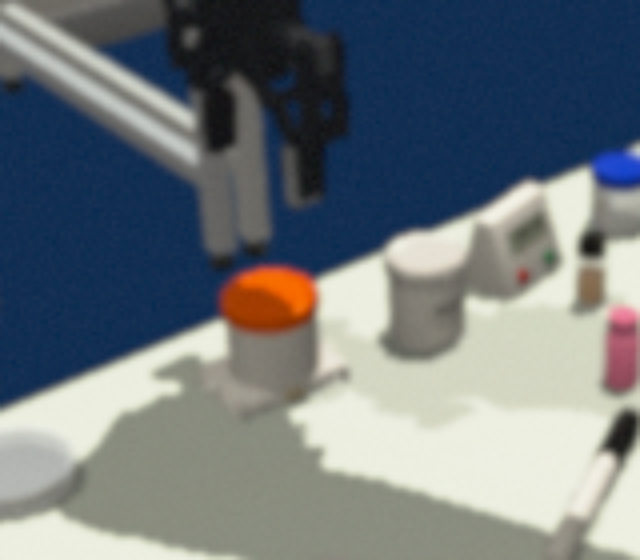

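The orange jar stands on the blanks (crop 270,330). Next is the blue pot.

Request:
carry_out(motion=[[[-0.04,0,-0.003],0],[[-0.1,0.001,-0.003],0],[[-0.16,0.002,-0.003],0],[[-0.22,0.003,-0.003],0],[[-0.265,0.003,-0.003],0],[[-0.29,0.003,-0.003],0],[[-0.29,0.003,-0.003],0],[[-0.29,0.003,-0.003],0]])

```text
time_s: 22.22
ee_pos: [0.4612, 0.0167, 0.1494]
tcp_rot: [-3.14, -0.001, 1.574]
force: [0.4, 0.3, 0.4]
finger_gap: 0.077
```

```bash
python3 -c "
from h import *
go(.461,.0155,.025,1.571)
i=eyes.get_image('top');cv2.imwrite('pics/t14f.png',i)
cv2.imwrite('pics/t14.png',cv2.resize(i[150:240,230:350],None,fx=6,fy=6,interpolation=cv2.INTER_CUBIC))
j=eyes.get_image('scene');cv2.imwrite('pics/s14f.png',j);cv2.imwrite('pics/s14.png',cv2.resize(j[90:230,290:450],None,fx=4,fy=4))"
```

```text
t 22.23 shift [-0.0013  0.      0.1244] turn 0.2 dist 0.124 pos [0.4612 0.0167 0.1494] q [-1.020e-01  2.110e-01 -4.140e-01  9.480e-01  1.000e-03  1.466e+00] gap 0.077
```

View pics/s14.png

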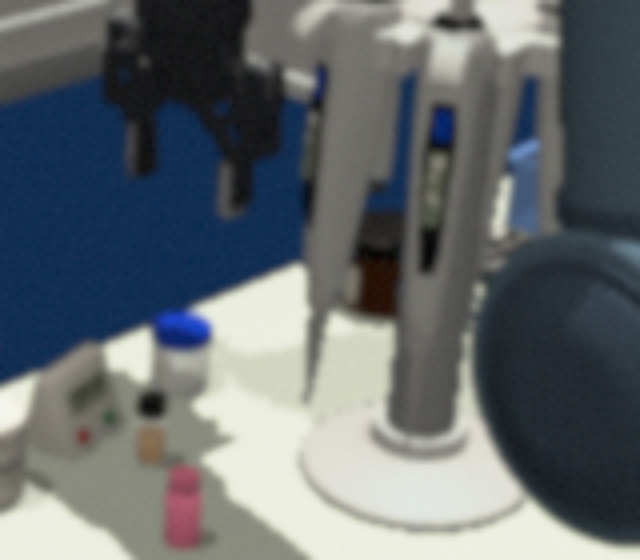

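View pics/t14.png

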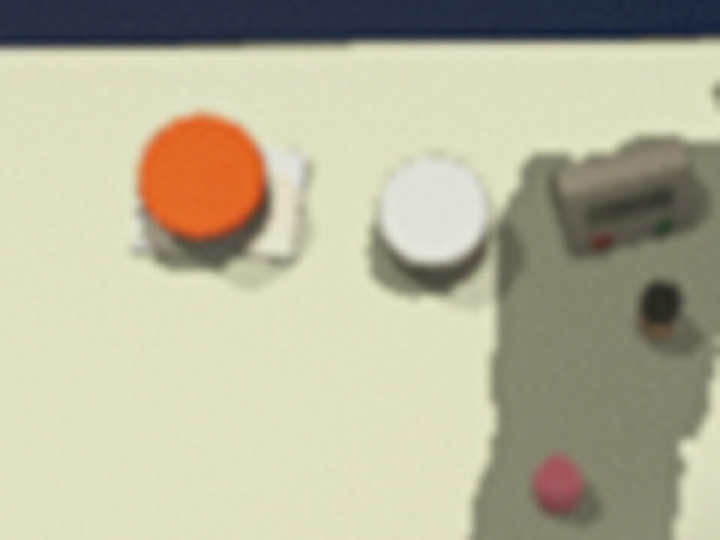

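The orange lid is at top crop (203,178), the white pot at (433,211) and the vial at (660,302). All three are upright. I'll measure the lid and timer layout.

```bash
python3 - <<'E'
from h import *
np.set_printoptions(precision=4,suppress=True)
def lid(n,f,z):
    h=cv2.cvtColor(cv2.imread(f),cv2.COLOR_BGR2HSV); m=cv2.inRange(h,(3,150,110),(14,255,255)); 
    m[:, (340 if n=='top' else 300):]=0
    k,l,st,ce=cv2.connectedComponentsWithStats(m); i=1+np.argmax(st[1:,4])
    c=cv2.findContours((l==i).astype('u1'),0,1)[0][0]
    print(n,ce[i],st[i]); return ray(n,ce[i] if n=='top' else st[i][:2]+st[i][2:4]/2-.5,z)
print(lid('top','pics/t14f.png',.063)); print(lid('scene','pics/s14f.png',.060))
c=lambda p:crop(p,(230,150),6)
print('pot',ray('top',c((433,211)),.058),'vial',ray('top',c((660,302)),.048))
Fl=ray('top',c((578,257)),0);Fr=ray('top',c((700,230)),0);print(Fl,Fr)
E
```

```text
top [263.1756 179.375 ] [253 169  21  21 336]
[0.4571 0.3052]
scene [246.6783 204.4841] [235 197  24  16 314]
[0.4549 0.3102]
pot [0.4421 0.2024] vial [0.4013 0.1014]
[0.4345 0.137 ] [0.4468 0.0792]
```

The layout checks out: pot at timer (0.002, 0.09), vial at (-0.061, 0.002), and the orange lid within about 3 mm of the blanks' middle. I'll take the blue pot.

Request:
carry_out(motion=[[[-0.001,0,0.04],0],[[-0.001,0,0.08],0],[[-0.001,0,0.11],0],[[-0.001,0,0.1245],0],[[-0.001,0,0.1245],0],[[-0.001,0,0.1245],0]])

```text
time_s: 23.08
ee_pos: [0.4625, 0.0155, 0.0264]
tcp_rot: [3.141, -0.0, 1.575]
force: [-0.4, -0.3, -0.3]
finger_gap: 0.077
```

Request:
carry_out(motion=[[[0,0,0],0],[[0,0,0],0],[[0,0,0],0],[[0,0,0],0],[[0,0,0],0],[[0,0,0],0],[[0,0,0],0],[[0,0,0],0]], hand=1)

```text
time_s: 24.08
ee_pos: [0.4627, 0.015, 0.0267]
tcp_rot: [3.14, -0.0, 1.574]
force: [-0.6, 0.5, 4.5]
finger_gap: 0.0401
```

Request:
carry_out(motion=[[[0,0,-0.03],0],[[0,0,-0.07],0],[[0,0,-0.11],0],[[0,0,-0.14],0],[[0,0,-0.14],0],[[0,0,-0.14],0]])

```text
time_s: 24.82
ee_pos: [0.4615, 0.015, 0.1651]
tcp_rot: [-3.141, -0.0, 1.573]
force: [-0.2, 0.7, -1.6]
finger_gap: 0.0403
```

```bash
python3 -c "
from h import *
go(.457,.306,.165,1.571)
j=eyes.get_image('scene');cv2.imwrite('pics/s15.png',cv2.resize(j[70:230,250:450],None,fx=3.5,fy=3.5))"
```

```text
t 24.82 shift [ 2.91e-01 -3.70e-03  1.00e-04] turn 0.1 dist 0.291 pos [0.4615 0.015  0.1651] q [-0.105  0.197 -0.387  0.987  0.     1.463] gap 0.0403
```

View pics/s15.png

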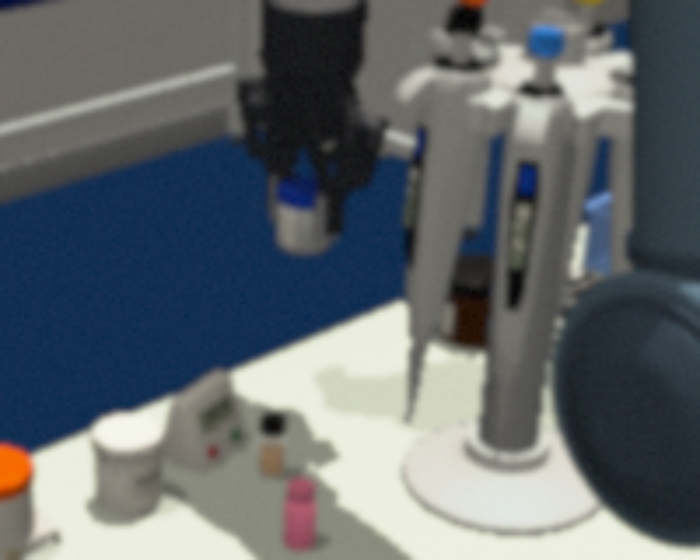

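The blue pot is held upright (crop 303,215). I'll carry it over the orange lid.

Request:
carry_out(motion=[[[0.03,0,0],0],[[0.08,-0.001,0],0],[[0.135,-0.002,0],0],[[0.19,-0.003,0],0],[[0.24,-0.0035,0],0],[[0.275,-0.0035,0],0],[[0.291,-0.0035,0],0],[[0.291,-0.0035,0.02],0],[[0.291,-0.0035,0.05],0],[[0.291,-0.0035,0.06],0]])

```text
time_s: 26.12
ee_pos: [0.4558, 0.3043, 0.1032]
tcp_rot: [-3.137, 0.003, 1.573]
force: [0.4, -1.0, -1.2]
finger_gap: 0.0399
```

Request:
carry_out(motion=[[[0,0,0],0],[[0,0,0],0]])

```text
time_s: 26.38
ee_pos: [0.4584, 0.306, 0.1067]
tcp_rot: [3.14, -0.001, 1.573]
force: [0.3, -0.8, -1.0]
finger_gap: 0.0404
```

```bash
python3 -c "
from h import *
go(.457,.306,.090,1.571)
j=eyes.get_image('scene');cv2.imwrite('pics/s16.png',cv2.resize(j[130:250,180:320],None,fx=5,fy=5,interpolation=cv2.INTER_CUBIC))"
```

```text
t 26.38 shift [-0.     -0.0014  0.0167] turn 0.1 dist 0.017 pos [0.4584 0.306  0.1067] q [ 0.474  0.411 -0.248  0.91   0.     2.042] gap 0.0404
```

View pics/s16.png

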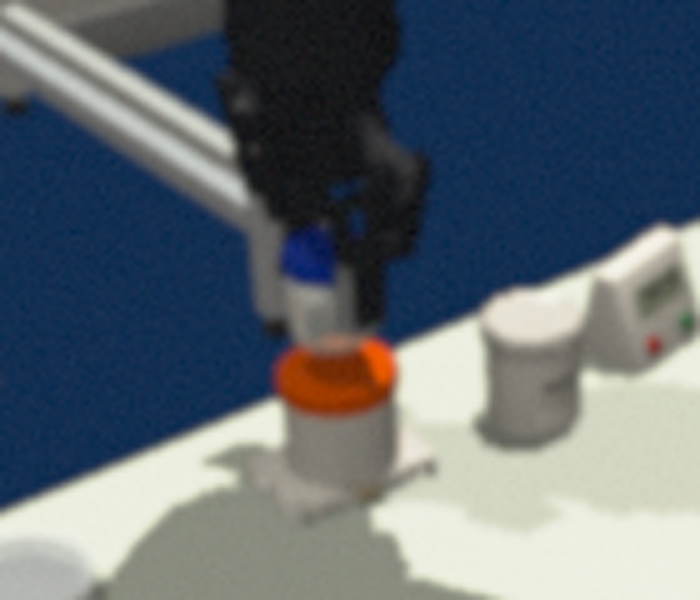

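The blue pot hangs centred (about x=332) over the orange lid (centre x=335). I'll lower it and release.

Request:
carry_out(motion=[[[0,0,0.007],0],[[0,-0.001,0.012],0],[[0,-0.001,0.0155],0],[[0,-0.001,0.0168],0],[[0,-0.001,0.0168],0],[[0,-0.001,0.0168],0]])

```text
time_s: 27.18
ee_pos: [0.4566, 0.3061, 0.0895]
tcp_rot: [3.141, -0.0, 1.574]
force: [-1.3, -1.6, 4.6]
finger_gap: 0.04
```

```bash
python3 -c "
from h import *
go(.457,.306,.090,1.571)
print(arm.sense()['force'])
j=eyes.get_image('scene');cv2.imwrite('pics/s17.png',cv2.resize(j[130:250,180:320],None,fx=5,fy=5,interpolation=cv2.INTER_CUBIC))"
```

```text
t 27.18 shift [-0.0001  0.0004 -0.0005] turn 0.2 dist 0.001 pos [0.4566 0.3061 0.0895] q [ 0.475  0.426 -0.275  0.87   0.     2.043] gap 0.04
[-1.34466645 -1.58001157  4.56579503]
```

View pics/s17.png

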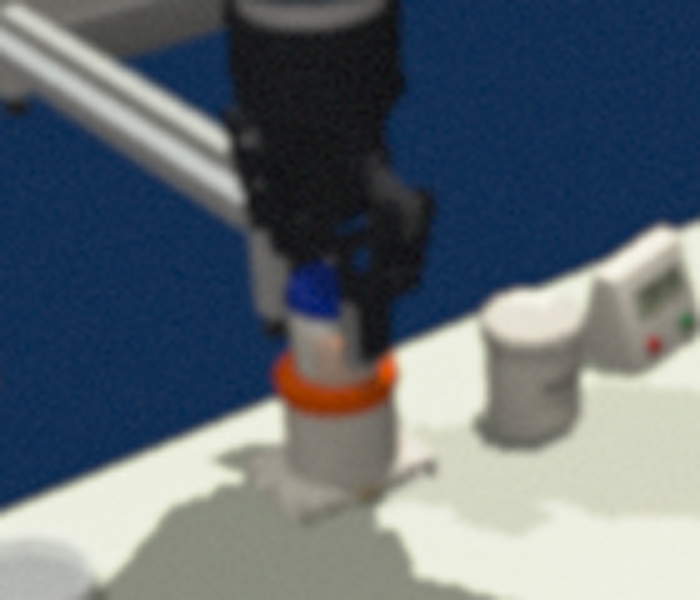

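Contact is light (about 4.6 N) and the pot is seated on the lid. I'll release, rise and move clear.

Request:
carry_out(motion=[[[0,0,0],0],[[0,0,0],0],[[0,0,0],0],[[0,0,0],0]], hand=-0.5)

```text
time_s: 27.72
ee_pos: [0.4567, 0.306, 0.0889]
tcp_rot: [-3.142, 0.0, 1.573]
force: [-0.5, 0.0, 1.0]
finger_gap: 0.0641
```

Request:
carry_out(motion=[[[0,0,-0.02],0],[[0,0,-0.05],0],[[0,0,-0.09],0],[[0,0,-0.12],0],[[0,0,-0.12],0]])

```text
time_s: 28.35
ee_pos: [0.4585, 0.3069, 0.2118]
tcp_rot: [3.136, -0.003, 1.574]
force: [-0.5, 1.2, 0.4]
finger_gap: 0.0641
```

Request:
carry_out(motion=[[[-0.05,0,0],0],[[-0.11,0,0],0],[[-0.17,0,0],0],[[-0.23,0,0],0],[[-0.28,0,0],0],[[-0.28,0,0],0],[[-0.28,0,0],0]])

```text
time_s: 29.22
ee_pos: [0.4569, 0.0263, 0.2081]
tcp_rot: [-3.14, -0.001, 1.573]
force: [0.6, 0.6, 0.8]
finger_gap: 0.0641
```

```bash
python3 - <<'E'
from h import *
np.set_printoptions(precision=4,suppress=True)
i=eyes.get_image('top');j=eyes.get_image('scene');cv2.imwrite('pics/t18f.png',i);cv2.imwrite('pics/s18f.png',j)
cv2.imwrite('pics/t18.png',cv2.resize(i[150:240,190:350],None,fx=5,fy=5,interpolation=cv2.INTER_CUBIC))
cv2.imwrite('pics/s18.png',cv2.resize(j[140:260,160:350],None,fx=4,fy=4,interpolation=cv2.INTER_CUBIC))
for n,im in(('top',i),('scene',j)):
    h=cv2.cvtColor(im,cv2.COLOR_BGR2HSV);sl=h[150:260,230:290]
    m=cv2.inRange(sl,(105,120,60),(130,255,255)); m[(60 if n=='top' else 0) and 60:]=0 if n=='top' else m
    if n=='scene': m=cv2.inRange(sl,(112,150,90),(130,255,255))
    k,l,st,ce=cv2.connectedComponentsWithStats(m)
    if k>1:
        q=1+np.argmax(st[1:,4]);print(n,ce[q]+[230,150],st[q],ray(n,ce[q]+[230,150],.109))
print('t',arm.sense()['time_s'])
E
```

```text
top [260.6983 174.6648] [ 24  18  15  15 179] [0.4565 0.3049]
scene [246.1288 187.135 ] [  7  32  19  11 163] [0.4501 0.3106]
t 29.325
```

View pics/t18.png

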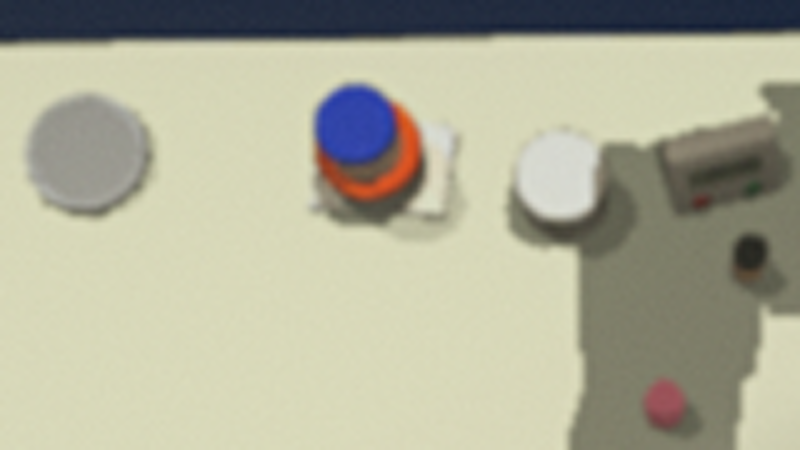

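View pics/s18.png

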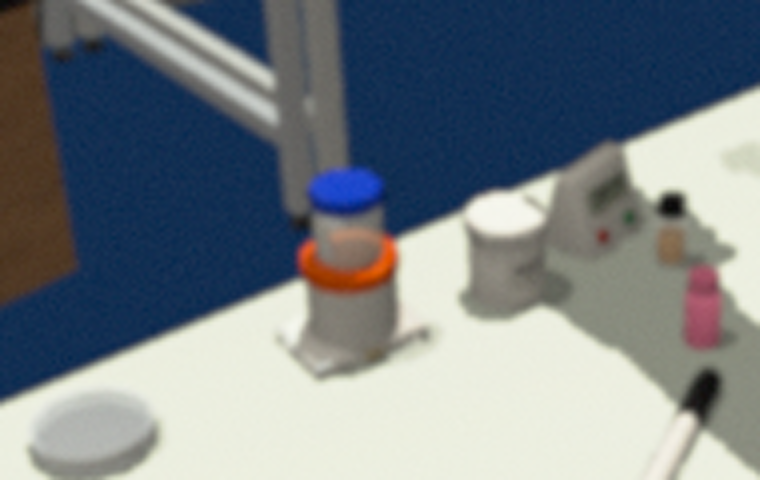

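The top crop shows the blue lid (356,124) on the orange lid (368,150), the dish where it was (88,152), the white pot (560,177) and the vial (750,255). All are upright. In the top view, the blue lid (0.4565, 0.305) matches the orange (0.457, 0.305) within 1 mm. I'll hand the job in.

```bash
python3 -c "
from cell import workorder
print(workorder.close_job())"
```

```text
the job is handed in; nothing more can be done
None
```

The bench is set out and the job was handed in at about 29 s. Everything moved stood upright in the last pictures. close_job gives no verdict, so these are my own measurements:

| Item | Measured position | Allowed |
|---|---|---|
| Orange jar on blanks | about 3 mm from their middle | under 12 mm |
| Blue pot on orange lid | about 1 mm off centre (top view) | under 12 mm |
| White pot, timer frame | x about 0.002, y about 0.09 m | x ±0.015, y 0.072–0.102 m |
| Vial, timer frame | x about -0.061, y about 0.002 m | x -0.077 to -0.047, y ±0.015 m |

- **Disagreement between views:** The two cameras differed by 5–8 mm on the blanks, the orange lid and the blue lid. For the blanks I corrected both views with the white pot's known release point, which left them 4–5 mm apart, and I used the average.
- **Timer depth:** Its visible back corner did not fit the stated 42 mm depth. I took its middle from the front edge and the top strip, which agreed with each other.
- **Bystanders:** The dish was in place in the last pictures. The black jar looked unmoved when I lifted the orange jar away, but I did not measure it again at the end. The pink vial was not touched.

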